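# Refill the craft tool tray after the session

### The arm

A 6-joint arm with a two-finger parallel gripper is mounted at the origin on a cart in front of the work surface, level with it; the furniture and walls round the work are solid. World frame = base frame: x ahead of the robot, y to its left, z up, the work surface at z = 0. Lengths are in mm, angles in rad, forces in N, time in s.
With the tool pointing down it reaches from about 350 to 975 mm from the base axis. Payload 7.1 kg.
Tool frame: the origin (TCP) lies on the front face of the gripper's body, between the roots of the fingers; the fingertips stand 80 mm ahead of it and the grasp point (between the pads) lies 61 mm ahead of it (env.tips_ahead is the distance from the TCP to the fingertips, in mm); z points along the fingers, y is the line along which they close (so a half turn about z gives the same grasp; the last joint's range is limited). The gripper opens to 88 mm and grips with 3 to 60 N. Pads are 20 mm wide; open, the fingers measure 115 mm over their backs; the gripper's body (75 mm by 178 mm) begins 61 mm behind the grasp point.
Start: joints at [-1.316, 0.423, 1.63, -0, 1.089, -0.019], TCP at [169.014, -601.698, 302.675] pointing down, gripper open.
Joint ranges: [-3, 3], [-0.9, 2.11], [0.09, 2.58], [-1.31, 4.45], [0.11, 2.69], [-2.54, 2.54]. Speed limits (rad/s): [2.39, 2.39, 3.01, 3.14, 3.14, 3.14].

### API

Orientations are given as a unit quaternion [x, y, z, w].
In Python, from station import env, set_gripper, viewer, workorder gives the robot as it stands. Calls block until the motion is done:
- env.reach(position, orientation): joint-space move of the TCP to a pose.
- env.move_l(position, rot=None, rate=150, f_stop=None): straight line of the TCP; rot=None keeps the orientation; rate is the mean speed in mm/s. With f_stop (N) it stops when the force on the tool has changed by that much, and returns True; else False.
- env.move_joints(angles): joint-space move.
- set_gripper(opening): finger opening in mm; the grip force is fixed at half the most; returns when the fingers have stopped.
- env.hold(seconds).
- env.ik(position, orientation): joint angles nearest the present ones, or None.
- env.read_state(): the state.
- viewer.camera(name): name is "scene" or "top" or "wrist"; returns the picture (400x640x3 uint8, blue, green, red); there is no depth.
- viewer.camera_params(name): a dict with "fx", "fy", "cx", "cy" (pixels), "dist" ([k1, k2, p1, p2, k3] as OpenCV has them; the pictures are not rectified), "pose" (4x4, takes a point from camera to world coordinates); the wrist camera has in their place "tool_from_camera" (4x4, takes a point from camera to tool coordinates, whose origin is the TCP and whose axes are the flange's). Camera axes: x right, y up, looking along -z (the intrinsics and any distortion apply to the point x, -y, -z); pixel columns grow to the right and rows downward; lengths in mm; the calibration is good to about 2 mm. A picture is of the moment at which its call begins: read the wrist's pose just before it. camera_params takes no time and is no camera call.
A pose or a line that the arm cannot do raises env.IKError and nothing moves.
- workorder.sign_off(): hands the job in; it is judged then, once.
The state is a dict: "time_s": time; "qpos": joint angles; "dq": joint speeds; "tau": joint torques, N m; "tool_pos": TCP position; "orientation": TCP orientation; "force": force on the tool from outside, world axes, zero at the start; "wrist_torque": the same for the moment, N m; "width": finger opening in mm; "grip_force": force on a finger pad.
Only numpy, scipy, OpenCV 4.12 (cv2) and the standard library are available. Lean on these libraries where they do the work, as an engineer would, in place of code of your own. Each camera call takes 0.05 s, during which the arm holds its last target. There are 200 camera calls.

### The job

The craft session is over: put the stapler, the black marker, the eraser and the two paint pots back into the foam tray, each fully seated in the cut-out made for it (paint pots upright in the round well whose floor has their own colour, stapler standing on its base). Set them down, do not drop them, and leave the glasses, the tape dispenser and the empty jar where they are.

Things in the scene. Friction and masses are not known exactly. Their poses are not given: they have to be found in the camera images.
- stapler_mid (a point): Teal stapler standing on its base on the table, 26 mm wide (x), 120 mm long (y), 52 mm high; this point is its centre, 26 mm above its underside. Its jaw does not move. Grasp across the 26 mm width at the middle of its length.
- marker_mid (a point): Black thick marker lying on the table, 141 mm long (y), 18 mm thick; this point is its centre, 9 mm above its underside. It does not roll away.
- eraser_mid (a point): White eraser with blue and black stripes, lying flat, 23 mm wide (x), 50 mm long (y), 12 mm high; this point is its centre, 6 mm above its underside.
- pot_orange_mid (a point): Paint pot with orange body and white lid with a round orange sticker, standing, 37 mm diameter, 41 mm high; this point is its centre, 20.5 mm above its underside; z is its axis.
- pot_purple_mid (a point): Paint pot with purple body and white lid with a round purple sticker, standing, 37 mm diameter, 41 mm high; this point is its centre, 20.5 mm above its underside; z is its axis.
- foam_stapler: Black foam insert 172 (y) x 67 (x) x 24 mm, one of five side by side (68 mm apart along x) in the wooden tray, in any order; origin: centre of its underside, 4 mm above the table, z up. Place of the stapler: a 36 mm (x) by 134 mm (y) rectangular cut-out at its centre, 12 mm deep, with a teal floor 12 mm above the origin. Either way round will do.
- foam_marker: Black foam insert 172 (y) x 67 (x) x 24 mm, one of five side by side (68 mm apart along x) in the wooden tray, in any order; origin: centre of its underside, 4 mm above the table, z up. Place of the marker: a 28 mm (x) by 157 mm (y) slot at its centre, 10 mm deep, with an off-white floor 14 mm above the origin; an equally deep finger scoop, 61 (x) by 42 mm (y), crosses its middle. Either way round will do.
- foam_eraser: Black foam insert 172 (y) x 67 (x) x 24 mm, one of five side by side (68 mm apart along x) in the wooden tray, in any order; origin: centre of its underside, 4 mm above the table, z up. Place of the eraser: a 33 mm (x) by 64 mm (y) cut-out at its centre, 7 mm deep, with an off-white floor 17 mm above the origin; an equally deep finger scoop, 61 (x) by 42 mm (y), crosses its middle. Either way round will do.
- foam_orange: Black foam insert 172 (y) x 67 (x) x 24 mm, one of five side by side (68 mm apart along x) in the wooden tray, in any order; origin: centre of its underside, 4 mm above the table, z up. Place of the orange pot: a round well at its centre, 47 mm diameter, 16 mm deep, with an orange floor 8 mm above the origin.
- foam_purple: Black foam insert 172 (y) x 67 (x) x 24 mm, one of five side by side (68 mm apart along x) in the wooden tray, in any order; origin: centre of its underside, 4 mm above the table, z up. Place of the purple pot: a round well at its centre, 47 mm diameter, 16 mm deep, with a purple floor 8 mm above the origin.
- glasses: Bystander: dark red spectacles lying on the table, 141 x 142 x 42 mm, origin at the centre of the underside. Not to be moved.
- tape: Bystander: blue desk tape dispenser, 37 x 152 x 83 mm, origin at the centre of the underside. Not to be moved.
- jar: Bystander: empty clear glass jar, standing, 67 mm diameter, 84 mm high, origin at the centre of the underside. Not to be moved.
Things that resemble listed ones, but are neither listed nor needed, are in the scene too. Leave any yellow look-alike of the part that bears stapler_mid alone.

How it is judged:
By the outcome, as a careful person would: the job done as asked, in the order asked, and still so for the second after the job is handed in, with the robot touching nothing.
It also fails if it takes over 122 s, if anything falls off the work surface, if the arm or the gripper's body presses on something with over 40 N, if the wrist force passes 120 N, or if a joint passes its speed limit or range.

## Working session

There is one attempt and no reset: what is moved stays moved. The work goes in short steps, each a Python script; the robot and the scene stay as the last script left them, time stands still between calls to the robot, and variables do not carry over. Pictures are saved under pics/ and viewed, at most 14 in all, crops included, and the job is handed in when it is done.

```bash
ls; mkdir -p pics
python3 - <<'E'
from station import env, viewer
import cv2
for n in ("scene","top"):
    cv2.imwrite(f"pics/{n}0.png",viewer.camera(n))
    print(n,{k:(v if not hasattr(v,'round') else v.round(3).tolist()) for k,v in viewer.camera_params(n).items()})
print(viewer.camera_params("wrist"), env.read_state(), env.tips_ahead)
E
```

```text
pics
scene {'fx': 363.7966201319178, 'fy': 363.7966201319178, 'cx': 312.9344929123137, 'cy': 203.17814733449615, 'dist': [-0.005, 0.0, 0.0, 0.0, 0.0], 'pose': [[-0.816, 0.234, -0.529, -206.722], [-0.578, -0.325, 0.749, 969.539], [0.003, 0.917, 0.4, 607.467], [0.0, 0.0, 0.0, 1.0]]}
top {'fx': 466.86158424356046, 'fy': 466.86158424356046, 'cx': 325.4832203961266, 'cy': 200.44536832544787, 'dist': [-0.008, 0.0, 0.0, 0.0, 0.0], 'pose': [[0.023, 0.989, -0.143, 270.259], [-1.0, 0.024, 0.003, -42.198], [0.006, 0.143, 0.99, 1593.812], [0.0, 0.0, 0.0, 1.0]]}
{'fx': 347.5738944308913, 'fy': 347.5738944308913, 'cx': 315.6039261273281, 'cy': 196.01648931286658, 'dist': array([0.0210184, 0.       , 0.       , 0.       , 0.       ]), 'tool_from_camera': array([[ 1.34332341e-04,  9.70127783e-01,  2.42594451e-01,
         6.55612823e+01],
       [ 9.99999783e-01, -2.86891025e-04,  5.93536424e-04,
         2.24857631e-01],
       [ 6.45404345e-04,  2.42594318e-01, -9.70127610e-01,
        -8.16122556e+01],
       [ 0.00000000e+00,  0.00000000e+00,  0.00000000e+00,
         1.00000000e+00]])} {'time_s': 0.1, 'qpos': array([-1.31599081e+00,  4.23763087e-01,  1.63060279e+00, -1.05585204e-05,
        1.08861699e+00, -1.90020226e-02]), 'dq': array([-0.00176175, -0.00010742, -0.00244268, -0.00056602, -0.00104579,
       -0.00185492]), 'tau': array([ 1.31458473e-03, -5.45609379e+01, -2.74325716e+01,  6.45842752e-02,
        1.88010838e-02, -2.84562321e-05]), 'tool_pos': array([ 168.92157034, -601.33028858,  301.9844302 ]), 'orientation': array([ 9.90642733e-01,  1.36478910e-01, -8.64077381e-05, -6.89730968e-04]), 'force': array([ 0.64945357, -0.09708641, -0.09979617]), 'wrist_torque': array([-0.00447812, -0.01344909, -0.01373012]), 'grip_force': 0.0, 'width': 87.98221189163858} 80.0
```

View pics/top0.png

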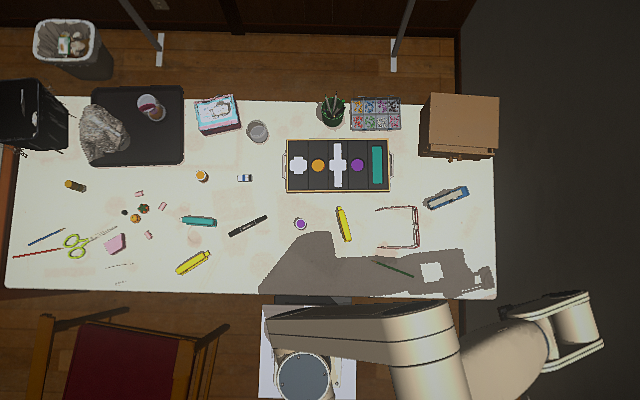

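View pics/scene0.png

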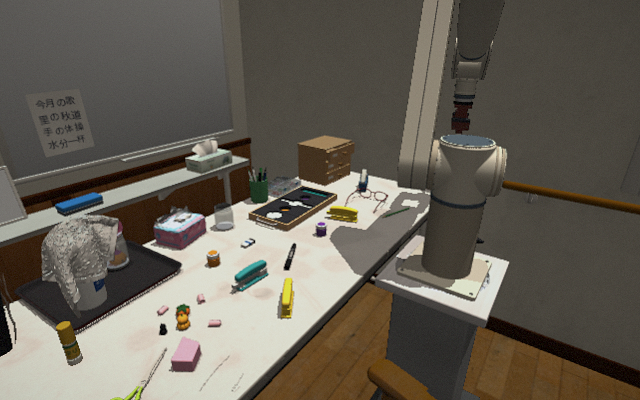

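The top view shows the tray at about (338,165). Its inserts, left to right, are eraser, orange, marker, purple and stapler. The orange pot is at (201,175), the eraser at (244,178), the stapler at (198,221), the marker at (247,226) and the purple pot at (300,224). The yellow staplers at (194,262) and (344,223) are decoys.

Run:
```python
import cv2
a=cv2.imread("pics/top0.png")
def crop(n,x,y,w,h,s):
    c=cv2.resize(a[y:y+h,x:x+w],None,fx=s,fy=s,interpolation=cv2.INTER_CUBIC); cv2.imwrite(f"pics/{n}.png",c)
crop("objs",175,165,140,75,5.6)
crop("tray",278,130,120,70,6.5)
```

```text
(no output)
```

View pics/objs.png

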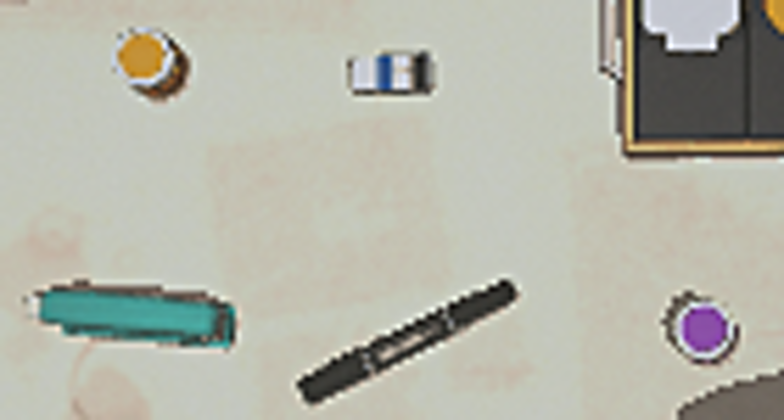

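View pics/tray.png

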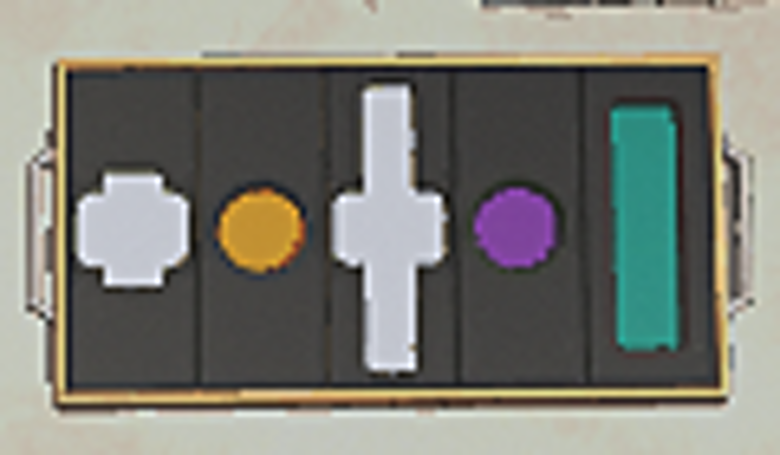

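The crops give clear centres and axes for all five parts and all five cut-outs. Next I compute positions from the top view and refine them with wrist views.

```bash
cat > h.py <<'E'
from station import env, set_gripper, viewer, workorder
import numpy as np, cv2
from scipy.spatial.transform import Rotation as R
def ray(p,pose,uv,z):
    K=np.array([[p["fx"],0,p["cx"]],[0,p["fy"],p["cy"]],[0,0,1]])
    x,y=cv2.undistortPoints(np.array([[uv]],float),K,np.array(p["dist"],float))[0,0]
    d=pose[:3,:3]@[x,-y,-1]; o=pose[:3,3]
    return o+d*(z-o[2])/d[2]
def top(uv,z): p=viewer.camera_params("top"); return ray(p,np.array(p["pose"]),uv,z)
def wrist(T,uv,z): p=viewer.camera_params("wrist"); return ray(p,T@p["tool_from_camera"],uv,z)
def quat(yaw):
    """tool down; yaw = world angle of the tool's x axis"""
    return (R.from_euler("z",yaw)*R.from_quat([1,0,0,0])).as_quat()
def best(pos,yaw):
    """quaternion of the half-turn that keeps the last joint most central"""
    c=[(abs(q[5]),quat(yaw+k)) for k in (0,np.pi,-np.pi) if (q:=env.ik(pos,quat(yaw+k))) is not None]
    return min(c,key=lambda t:t[0])[1]
def snap(name):
    s=env.read_state(); T=np.eye(4); T[:3,:3]=R.from_quat(s["orientation"]).as_matrix(); T[:3,3]=s["tool_pos"]
    cv2.imwrite(f"pics/{name}.png",viewer.camera("wrist")); np.save(f"pics/{name}.npy",T); return s
E
python3 - <<'E'
from h import *
o=lambda u,v:(175+u/5.6,165+v/5.6)
t=lambda u,v:(278+u/6.5,130+v/6.5)
P=dict(orange=(o(142,57),41),purple=(o(704,328),41),er1=(o(350,75),12),er2=(o(432,73),12),mk1=(o(300,391),9),mk2=(o(515,287),9),
st1=(o(38,304),45),st2=(o(233,328),45),f_er=(t(133,230),21),f_or=(t(261,231),12),f_mk=(t(389,229),18),f_pu=(t(516,228),12),f_st=(t(645,228),16))
for k,(uv,z) in P.items(): print(k,top(uv,z).round(1))
for n,pos in (("w_tray",[600,-95,300]),("w_r",[520,170,300]),("w_l",[520,330,300])):
    env.reach(pos,quat(0)); env.hold(.2)
    s=snap(n); print(n,s["time_s"],s["tool_pos"].round(1),s["qpos"].round(2))
E
```

```text
orange [570.9 378.7  41. ]
purple [414.8  34.2  41. ]
er1 [568.4 258.1  12. ]
er2 [570.8 207.7  12. ]
mk1 [373.7 279.1   9. ]
mk2 [440.1 151.7   9. ]
st1 [419.3 430.2  45. ]
st2 [407.8 313.6  45. ]
f_er [617.2  49.1  21. ]
f_or [620.3 -18.5  12. ]
f_mk [621.7 -86.4  18. ]
f_pu [ 625.3 -154.2   12. ]
f_st [ 626.1 -222.5   16. ]
w_tray 2.6667 [599.9 -95.6 300. ] [-0.18  0.4   1.67 -0.    1.07  1.39]
w_r 3.9917 [520.6 168.9 300. ] [ 0.29  0.31  1.81 -0.    1.02  1.86]
w_l 4.925 [520.4 328.3 300.1] [ 0.54  0.41  1.65 -0.    1.08  2.12]
```

View pics/w_tray.png

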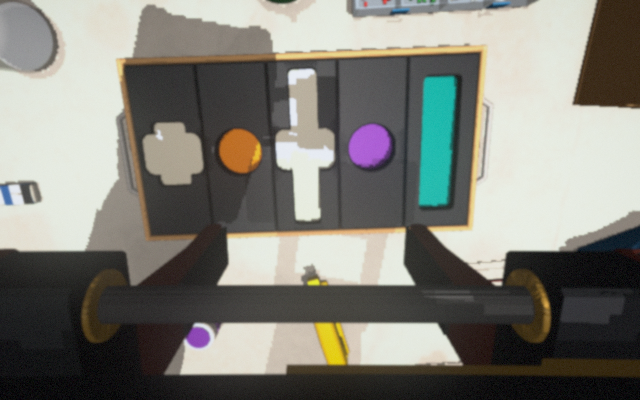

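View pics/w_r.png

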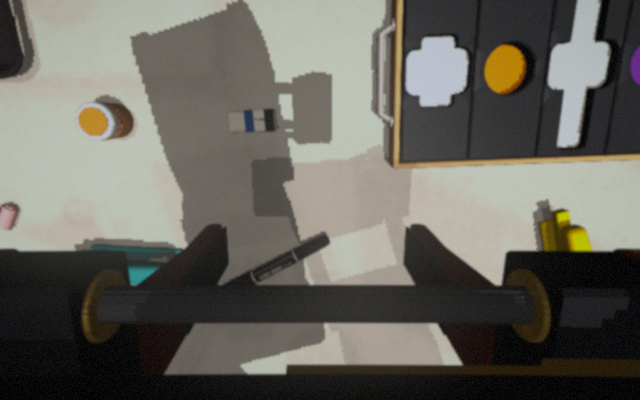

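View pics/w_l.png

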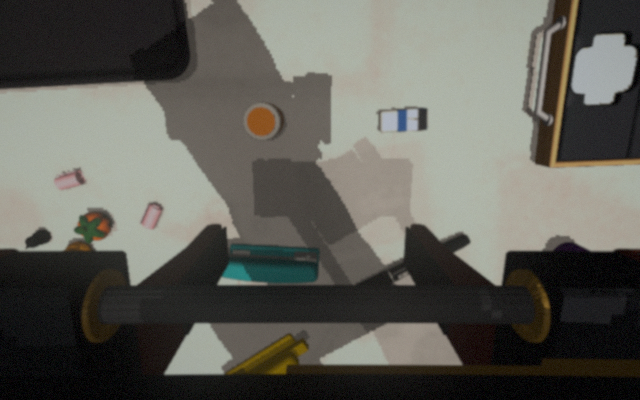

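Wrist views agree with the top view. In w_tray the cut-out centres are eraser (174,153), orange (240,151), marker (305,148), purple (371,146) and stapler (437,141). In w_l the orange lid is at (262,121) and the eraser ends at (379,121) and (427,118). The stapler and marker are partly hidden by the gripper, so I take one closer look at each and cross-check.

Run:
```python
from h import *
L=lambda n:np.load(f"pics/{n}.npy")
P=[("f_er","w_tray",(174,153),21),("f_or","w_tray",(240,151),12),("f_mk","w_tray",(305,148),18),("f_pu","w_tray",(371,146),12),("f_st","w_tray",(437,141),16),
("f_st far","w_tray",(440,75),16),("f_st near","w_tray",(433.5,207),16),("f_mk far","w_tray",(302,69),18),("f_mk near","w_tray",(308,221),18),
("orange","w_l",(262,121),41),("er1","w_l",(379,121),12),("er2","w_l",(427,118),12),("mk2","w_r",(328,237),9),("orange_r","w_r",(96,121),41),("er1r","w_r",(229,121),12),("er2r","w_r",(275,119),12),("f_er","w_r",(437,72),21)]
for k,n,uv,z in P: print(k,n,wrist(L(n),uv,z).round(1))
env.reach([345,280,330],quat(0)); env.hold(.2); s=snap("w_sm"); print(s["time_s"],s["tool_pos"])
```

```text
f_er w_tray [621.2  50.7  21. ]
f_or w_tray [622.3 -15.5  12. ]
f_mk w_tray [626.1 -84.7  18. ]
f_pu w_tray [ 627.5 -154.3   12. ]
f_st w_tray [ 632.9 -222.    16. ]
f_st far w_tray [ 697.8 -219.2   16. ]
f_st near w_tray [ 561.6 -224.2   16. ]
f_mk far w_tray [703.6 -82.4  18. ]
f_mk near w_tray [546.3 -87.3  18. ]
orange w_l [574.8 379.3  41. ]
er1 w_l [573.6 262.2  12. ]
er2 w_l [576.5 212.7  12. ]
mk2 w_r [444.9 154.8   9. ]
orange_r w_r [574.8 377.3  41. ]
er1r w_r [574.2 258.6  12. ]
er2r w_r [576.2 210.8  12. ]
f_er w_r [620.7  50.   21. ]
5.9417 [346.22218111 280.44548996 329.79322655]
```

View pics/w_sm.png

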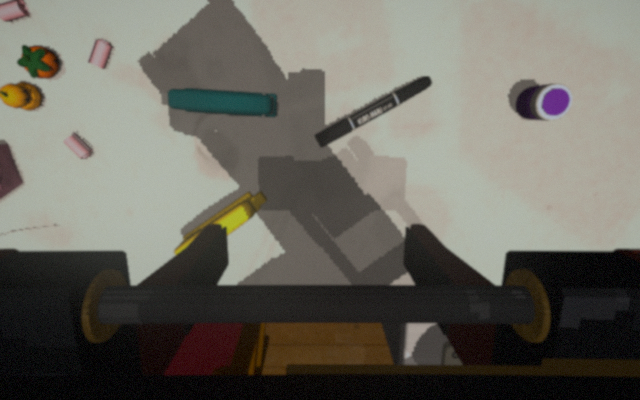

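The view from over the stapler and marker shows the stapler ends at (168,100) and (277,104), the marker ends at (318,141) and (430,80), and the purple lid at (552,102). Wrist and top differ by about 4 mm in x, so I average the two. I also check the jar clearance.

Run:
```python
from h import *
L=lambda n:np.load(f"pics/{n}.npy")
for k,n,uv,z in [("st1","w_sm",(168,100),47),("st2","w_sm",(277,104),47),("mk1","w_sm",(318,141),9),("mk2","w_sm",(430,80),9),("purple","w_sm",(552,102),41),("jar base?","w_tray",(24,40),0)]:
    print(k,wrist(L(n),uv,z).round(1))
print("jar top",top((257,130),84).round(1), top((259,137),0).round(1))
a=cv2.imread("pics/top0.png")[110:190,225:285]; b=cv2.imread("pics/w_tray.png")[0:110,0:110]
cv2.imwrite("pics/jar.png",np.hstack([cv2.resize(a,(360,480)),cv2.resize(b,(400,480))]))
```

```text
st1 [420.3 428.8  47. ]
st2 [416.7 319.4  47. ]
mk1 [376.2 277.6   9. ]
mk2 [442.3 154.8   9. ]
purple [417.7  39.6  41. ]
jar base? [731.3 196.1   0. ]
jar top [720.6 187.6  84. ] [720.4 192.2   0. ]
```

View pics/jar.png

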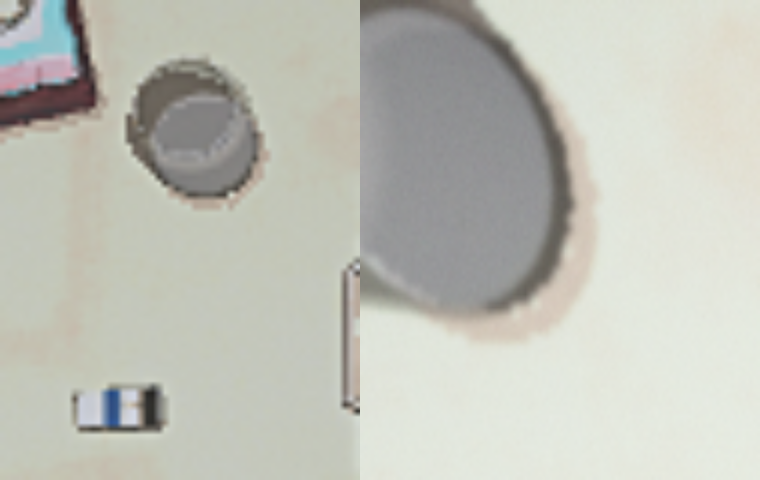

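The jar centre is about (722,190), so the gripper body keeps roughly 28 mm of clearance. I start with the orange pot and then check it.

```bash
cat >> h.py <<'E'
TY=0.032; C=np.array([623.7,-85.8]); D=np.array([2.2,-67.96])
#      pick xy, yaw, insert, floor z, tip height over underside, pre-open, release opening
J=dict(orange=((573,378.5),TY,-1,12,20,88,50), purple=((416.3,37),TY,1,12,20,88,50),
       eraser=((572.3,234.5),-1.52,-2,21,4,60,31), marker=((408,215.8),-1.084,0,18,5,60,31),
       stapler=((416,373),1.504,2,16,16,70,46))
def job(n,dxy=(0,0),ty=TY):
    xy,yaw,k,floor,tip,o1,o2=J[n]; zt=80+tip
    p=lambda q,z:[q[0],q[1],z]
    q=best(p(xy,210),yaw); env.reach(p(xy,210),q); set_gripper(o1)
    env.move_l(p(xy,zt),rate=180)
    set_gripper(0); w=env.read_state()["width"]
    env.move_l(p(xy,210),rate=200)
    t=C+k*D+np.array(dxy); q=best(p(t,210),ty); env.reach(p(t,210),q)
    env.move_l(p(t,zt+floor+12),rate=180); env.hold(.15)
    s=env.read_state(); 
    hit=env.move_l(p(t,zt+floor-3),rate=30,f_stop=4)
    z=env.read_state()["tool_pos"][2]; set_gripper(o2)
    env.move_l(p(t,210),rate=200)
    e=env.read_state()
    print(n,"width",round(w,1),"held",round(s["width"],1),"hit",hit,"z err",round(z-zt-floor,2),"t",e["time_s"],"q6",e["qpos"][5].round(2))
E
python3 - <<'E'
from h import *
job("orange")
s=snap("p1")
E
```

```text
orange width 36.5 held 36.5 hit True z err -0.63 t 15.725 q6 1.49
```

View pics/p1.png

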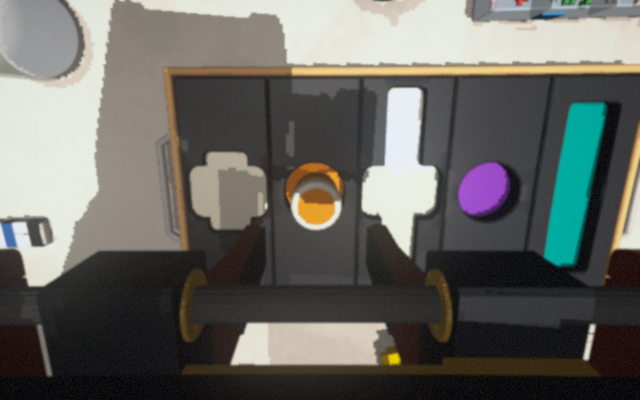

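The orange pot is seated: lid at (316,205), contact height within 0.6 mm of the floor. I do the rest the same way.

Run:
```python
from h import *
job("purple"); job("stapler"); snap("p2")
cv2.imwrite("pics/top1.png",cv2.resize(viewer.camera("top")[120:250,150:410],None,fx=3,fy=3,interpolation=cv2.INTER_CUBIC))
```

```text
purple width 36.7 held 36.1 hit True z err -0.58 t 26.0917 q6 1.28
stapler width 21.7 held 21.7 hit True z err -0.41 t 35.675 q6 1.18
```

View pics/p2.png

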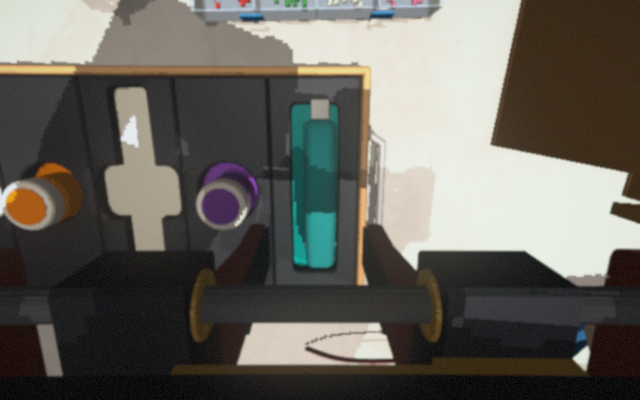

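The purple pot (lid at 223,203) and the stapler (320,190) are inside their cut-outs, and contact was at floor height. Next come the marker and eraser.

Run:
```python
from h import *
job("marker"); job("eraser")
env.reach([560,-60,330],quat(TY)); env.hold(.2); snap("p3")
cv2.imwrite("pics/top2.png",cv2.resize(viewer.camera("top")[120:250,150:410],None,fx=3,fy=3,interpolation=cv2.INTER_CUBIC))
```

```text
marker width 14.9 held 14.8 hit True z err -0.52 t 44.2083 q6 1.38
eraser width 21.7 held 22.1 hit True z err -0.32 t 52.35 q6 -1.54
```

View pics/p3.png

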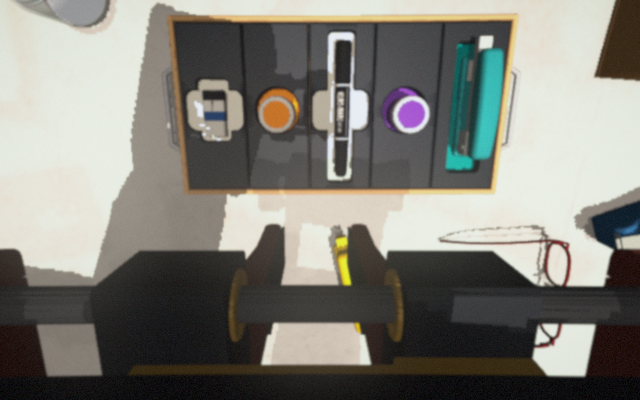

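All five are inside their cut-outs: eraser (214,113), orange pot (277,111), marker (341,108), purple pot (405,110) and stapler (477,104). The arm is clear, so I hand the job in.

```bash
python3 -c "
from h import *
print(workorder.sign_off())"
```

```text
the job is handed in; nothing more can be done
None
```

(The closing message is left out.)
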